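Catch the test-jig lid and lower it shut

ROBOT

A 6-joint arm with a two-finger parallel gripper is mounted at the origin on a cart in front of the work surface, level with it; the furniture and walls round the work are solid. World frame = base frame: x ahead of the robot, y to its left, z up, the work surface at z = 0. Lengths are in mm, angles in rad, forces in N, time in s.
With the tool pointing down it reaches from about 250 to 725 mm from the base axis. Payload 9.7 kg.
Tool frame: the origin (TCP) lies at the very end of the fingers, on their centre line; the grasp point (between the pads) lies env.grasp_offset behind it (env.grasp_offset is the distance from the TCP to the grasp point, in mm); z points along the fingers, x is the direction in which the jaws open and shut, and the axes are right-handed (so a half turn about z gives the same grasp; the last joint's range is limited). The gripper opens to 85 mm and grips with 20 to 120 N. Pads are 22 mm wide; open, the fingers measure 114 mm over their backs; the gripper's body (76 mm by 85 mm) begins 54 mm behind the grasp point. The pads swing forward as they close: fully open they stand 13 mm farther back than shut.
Start: joints at [-1.142, 0.087, 0.176, 1.66, 0, 1.571], TCP at [228.676, -500.204, 231.284] pointing down, gripper open.
Joint ranges: [-3.13, 3.13], [-0.85, 1.81], [-1.15, 1.24], [-2.2, 2.28], [-1.44, 1.52], [-3.14, 3.14]. Speed limits (rad/s): [2.22, 2.22, 2.57, 3.14, 3.14, 3.14].

INTERFACE

Orientations are given as [roll, pitch, yaw] about the fixed x, y, z axes, in that order (R = Rz(yaw) Ry(pitch) Rx(roll)).
In Python, from bench import env, camera, ticket, models gives the robot as it stands.
- The arm moves only by the tool arm_command, never from a script. Its argument "motion" is a list that holds one entry, the list of rows, each a list of 5 numbers: the shift along the tool's x, y, z in m, then the turn about the tool's z in degrees, then the closure, from 0 (fully open) to 1 (shut). In form: [[[tx, ty, tz, twist, hand], ...]]. A call has 1 to 8 rows; each row shifts and turns the commanded pose from where the row before left it, along the tool's axes as they then stand; what a row does not reach is not made up. A row lasts 1/10 s, in which the tool goes at most 50 mm and 8.59 degrees, less where a joint would pass 70% of its speed; a pose out of reach is approached as far as the arm can. A call is refused whole if a number of a shift passes 0.05 or a number of a turn 8.59, either way. A call with a gripper value outside its range is refused whole. The fingers move at their own pace and stop on an object; "squeeze" is the grip in N (left out, the last holds). Time passes only in rows, so rows that do not move let the fingers close. It gives the time, the measured TCP pose, the force and the opening at its end, in the units of the state.
- env.get_state(): the state, without advancing time (a new reading comes with each control period).
- camera(name): name is "scene" or "top" or "wrist"; returns a dict with "frame" (480x640x3 uint8, red, green, blue), "fovy" (degrees; the focal length in pixels is half the picture's height over the tangent of half this angle, whatever the lens; pixels are square), "cx", "cy" (the principal point, pixels), "R" (3x3) and "t" (3): a world point X has camera coordinates R X + t. Camera axes: x right, y down, z forward; pixel columns grow to the right and rows downward; lengths in mm; the calibration is good to about 2 mm. A picture is of the moment at which its call begins. There is no depth.
- ticket.sign_off(): hands the job in, once; it reports no verdict.
Trained networks look in a picture, given as the dict that the camera call returned (one of the last four; its "shot" number tells which), for a name from the list of things; names that differ only in an ending like _2 or _b are one class to them, and where a whole thing is asked for, a point or a joint stands for the part that bears it (a point fixed in the world has none). Each returns a list of dicts, best first, with "confidence" (0 to 1); they miss things now and then, are a little off and sometimes report something else, mostly with a low value. They report only what shows in the picture. A call takes as long as a camera call. They do not tell look-alikes from the thing itself.
- models.boxes_of(picture, target): "centre" ([x, y, z] in mm, in the coordinates of the camera as it stood for that picture, good to about 4 mm: the middle of the surface that is visible of it).
The state is a dict: "t": time; "joint_positions": joint angles; "joint_velocities": joint speeds; "tau": joint torques, N m; "tcp_pos": TCP position; "tcp_rot": TCP orientation; "contact_force": force on the tool from outside, world axes, zero at the start; "ft_torque": the same for the moment, N m; "grip_width": opening from 0.0 (shut) to 1.0 (fully open).
Only numpy, scipy, OpenCV 4.12 (cv2) and the standard library are available. Lean on these libraries where they do the work, as an engineer would, in place of code of your own. Each camera call takes 0.05 s, during which the arm holds its last target. There are 200 camera calls.

TASK

The board in the test jig is ready to be tested, so shut the jig's lid without letting it slam: with a fingertip behind its front lip, tip the open lid forward past upright and let go, then, as it falls of its own weight, catch it on the back of a finger under the lip before it is half-way down and stop it there for a moment. Then lower it slowly on the finger until it is fully shut, and move away. Never pinch or grip the lid, do not shove or lift the jig, and leave the board in its nest and the spare board, bottle and dish round the jig where they are.

Things in the scene. Friction and masses are not known exactly. Their poses are not given: they have to be found in the camera images.
- jig: Board test jig: grey painted box, 150 mm deep (x) x 180 mm wide (y) x 86 mm high to its rim, 3.5 kg, loose on rubber feet (slides if shoved hard). Its front, with a green button, faces the robot's right; the hinged back is on the left. Origin: centre of its underside; x points from front (at -75 mm) to back, z up. The board lies in a well in its top, floor 70 mm high.
- lid (a joint): Lid angle in rad: 0 = fully shut (flat on the rim), 1.57 = upright, where it balances, 1.80 = leaning back on its stop, its start; below 1.57 it drops shut. Aluminium frame with a clear window, 147 mm long from hinge to front, 180 mm wide, 8 mm thick, about 0.5 kg; 1 to 3 N at the lip hold it up. Gently shut means 0.3 rad/s or slower in the last 15 degrees; above 0.45 rad/s it slams.
- lid_hinge (a point): Middle of the lid's hinge axis, at (72, 0, 91.5) mm in the jig's frame, with the jig's axes (hinge along y). At lid angle a the lip's front edge lies at -186 mm * cos(a) along x and +186 mm * sin(a) along z from here. A worn damper slows the fall: about 2 s from 1.45 to 0.78 rad (half-way), then 0.7 to 1.1 rad/s.
- lip_edge (a point): Middle of the lip's front edge, at mid thickness. The lip is a flat tongue, 90 mm wide (y), 10 mm thick, standing 38 mm out in front of the lid frame; shut, it overhangs the jig's front wall, 86 to 96 mm above the bench, with nothing under it. Axes of the lid: x from the edge to the hinge, y along the edge, z out of the lid's top face (which faces back while open).
- lip_plate: The lip's upper half: bare aluminium plate, 90 x 46 x 4 mm, on the lid's top (outer) side. Same origin and axes as the lid: origin on the hinge axis, the lip edge at x = -186 mm; it fills z = 0 to 4 mm.
- lip_pad: The lip's lower half: black rubber strip, 90 x 34 x 6 mm, under the plate, set back 4 mm from its edge; the catching finger goes under this. Same origin as the lip plate; it fills x = -182 to -148 mm, z = -6 to 0 mm.
- board: Green circuit board with blue capacitors, 55 x 85 x 14 mm, lying loose between locating posts in the jig's nest. Origin: centre of its underside, at (0, 0, 70) mm in the jig's frame.
- spare_board: Bystander: smaller green circuit board, 45 x 60 x 14 mm, on the bench before the jig's front. Origin: centre of its underside.
- flux_bottle: Bystander: white bottle with red spout, 34 mm in diameter, 95 mm high, behind the jig's hinges. Origin: centre of its underside.
- parts_dish: Bystander: round metal dish with screws, 97 mm in diameter, 22 mm high, behind the jig's hinges. Origin: centre of its underside.
- lid_frame: The lid without its lip: aluminium frame, 18 to 20 mm wide bars, with clear window. Same origin and axes as the lip plate (origin on the hinge axis); it fills x = -147 to -4 mm, z = -4 to 4 mm.
Not all that is in view belongs to the job. Leave any orange or white look-alike of the board alone.

How it is judged (in metres and radians):
On the way, in this order (a step that is already met when the one before it is completed fails the run):
1. tipped forward past upright, the lid falls freely, touched by no finger (value of joint lid between 0.8 and 1.54 rad and velocity of joint lid below -0.03 rad/s and contact force between the fingers and lip_plate below 0.05 N and contact force between the fingers and lip_pad below 0.05 N and contact force between the fingers and lid_frame below 0.05 N), for 0.05 s.
2. caught: the lid rests still on a finger under the lip, still more than half-way (43 degrees) up (value of joint lid between 0.75 and 1.45 rad and velocity of joint lid between -0.1 and 0.1 rad/s and (contact force between the fingers and lip_pad above 0.2 N or contact force between the fingers and lip_plate above 0.2 N)), for 0.3 s.
3. the lid lies fully shut (value of joint lid below 0.02 rad and velocity of joint lid above -0.05 rad/s), for 0.2 s.
At the end, for the whole second after the job is handed in: The lid is fully shut (within 0.02 rad, 4 mm at the lip) and still, the board lies in its nest (within 6 mm of its place), and the jig stands level within 20 mm of where it was (all of step 3 and velocity of joint lid below 0.05 rad/s and distance between board and jig below 0.076 m and horizontal distance between board and jig below 0.006 m and linear speed of each of board, jig below 0.02 m/s and distance of jig from where it was at the start of the episode below 0.02 m and angle between jig's own z axis and vertical below 0.05 rad); the robot touches nothing.
It fails at once if the lid slams: it still falls faster than 0.45 rad/s in its last 15 degrees (value of joint lid between 0.02 and 0.25 rad and velocity of joint lid below -0.45 rad/s).
It fails at once if the lid is pinched: fingers press hard on the lip's plate and pad at once, or on the frame ((contact force between the fingers and lip_plate above 5 N and contact force between the fingers and lip_pad above 5 N) or contact force between the fingers and lid_frame above 15 N).
It fails at once if the jig is shoved, lifted or tipped (distance of jig from where it was at the start of the episode above 0.02 m or angle between jig's own z axis and vertical above 0.1 rad).
It fails at once if the board is touched by the fingers or taken from its nest (contact force between the fingers and board above 1 N or distance between board and jig above 0.085 m).
It fails at once if a bystander is moved (distance of any of spare_board, flux_bottle, parts_dish from where it was at the start of the episode above 0.02 m).
It also fails if it takes over 61 s, if anything falls off the work surface, if the arm or the gripper's body presses on something with over 40 N, if the wrist force passes 120 N, or if a joint passes its speed limit or range.

## Working session

There is one attempt and no reset: what is moved stays moved. The work goes in short steps, Python scripts to look and compute and a tool call to move; the robot and the scene stay as the last step left them, time stands still between calls to the robot, and variables do not carry over. Pictures are saved under pics/ and viewed, about 8 in all and at most 12, crops included, and the job is handed in when it is done.

Besides the shell and the picture viewer there is one more tool, called after ">>>" as name(argument=value, ...), one argument or row to a line, values as JSON. arm_command: Moves the arm, as the interface text tells. Its arguments: {"type":"object","properties":{"motion":{"type":"array","items":{"type":"array","items":{"type":"array","items":{"type":"number"}}}},"squeeze":{"type":"number"}},"required":["motion"]}

```bash
mkdir -p pics; cat > h.py <<'E'
import numpy as np,cv2
from bench import env,camera,ticket,models
def f(p): return 240/np.tan(np.radians(p['fovy'])/2)
def proj(p,X):
    c=np.array(p['R'])@np.array(X,float)+np.array(p['t']); return f(p)*c[:2]/c[2]+[p['cx'],p['cy']]
def world(p,c): return np.array(p['R']).T@(np.array(c)-np.array(p['t']))
E
python3 - <<'E'
from h import *
print(env.get_state(),env.grasp_offset)
ims=[]
for n in ['scene','top']:
    p=camera(n); ims.append(p['frame'])
    cv2.imwrite(f'pics/{n}1.png',p['frame'][:,:,::-1])
    for k in ['jig','lid','lid_hinge','lip_edge','lip_plate','lip_pad','board','spare_board','flux_bottle','parts_dish','lid_frame']:
        print(n,k,[(np.round(world(p,b['centre'])),np.round(proj(p,world(p,b['centre']))),round(b['confidence'],2)) for b in models.boxes_of(p,k)[:2]])
E
```

```text
{'t': 0.0, 'joint_positions': array([-1.14200348e+00,  8.74231315e-02,  1.75157066e-01,  1.65981201e+00,
        1.76799728e-05,  1.57078050e+00]), 'joint_velocities': array([-0.00026405,  0.0004873 , -0.00100642,  0.00078622,  0.00116089,
        0.00056731]), 'tau': array([-1.56306920e-03, -5.20379806e+01,  4.64808476e+01,  1.58873422e-02,
       -8.74104467e-05,  6.65197007e-06]), 'tcp_pos': array([ 228.58462003, -499.99713626,  230.61515349]), 'tcp_rot': array([-3.14157495e+00,  1.28174951e-03, -1.14198765e+00]), 'contact_force': array([-0.51586956,  0.05784573, -0.26177695]), 'ft_torque': array([ 0.00765209, -0.01959635, -0.01526449]), 'grip_width': 1.0019685306391666} 18.700000000000003
scene jig [(array([501., 147.,  76.]), array([329., 271.]), 0.55)]
scene lid [(array([535., 188., 186.]), array([302., 235.]), 0.59), (array([533., 192., 268.]), array([300., 202.]), 0.47)]
scene lid_hinge [(array([501., 151.,  79.]), array([328., 272.]), 0.7)]
scene lip_edge [(array([543., 194., 255.]), array([295., 206.]), 0.83)]
scene lip_plate [(array([546., 195., 255.]), array([294., 206.])
[... 849 characters left out ...]
70.]), array([280., 222.]), 0.65)]
top lip_plate [(array([555., 196., 270.]), array([279., 224.]), 0.55)]
top lip_pad [(array([552., 188., 265.]), array([284., 225.]), 0.71)]
top board [(array([526.,  86.,  71.]), array([340., 247.]), 0.95), (array([ 586., -141.,    4.]), array([441., 223.]), 0.75)]
top spare_board [(array([466., -70.,  -0.]), array([409., 277.]), 0.72), (array([538., 130.,  81.]), array([319., 241.]), 0.25)]
top flux_bottle [(array([556., 196., 273.]), array([278., 222.]), 0.45), (array([618., 217.,  61.]), array([280., 203.]), 0.44)]
top parts_dish [(array([541., 262.,   9.]), array([261., 240.]), 0.9)]
top lid_frame [(array([548., 172., 175.]), array([297., 232.]), 0.66)]
```

```bash
python3 - <<'E'
import cv2
a=cv2.imread('pics/scene1.png')[150:420,200:460];b=cv2.imread('pics/top1.png')[130:350,210:480]
a=cv2.resize(a,None,fx=2.2,fy=2.2,interpolation=2);b=cv2.resize(b,None,fx=2.9,fy=2.9,interpolation=2)
cv2.imwrite('pics/a.png',a);cv2.imwrite('pics/b.png',b);print(a.shape,b.shape)
E
```

```text
(594, 572, 3) (638, 783, 3)
```

View pics/a.png

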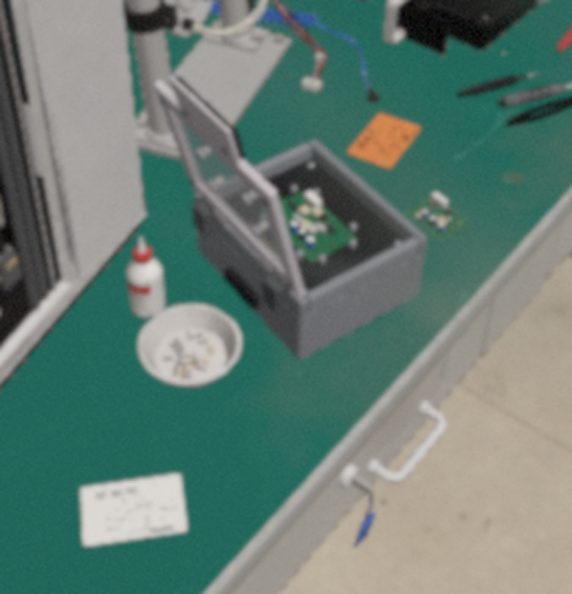

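View pics/b.png

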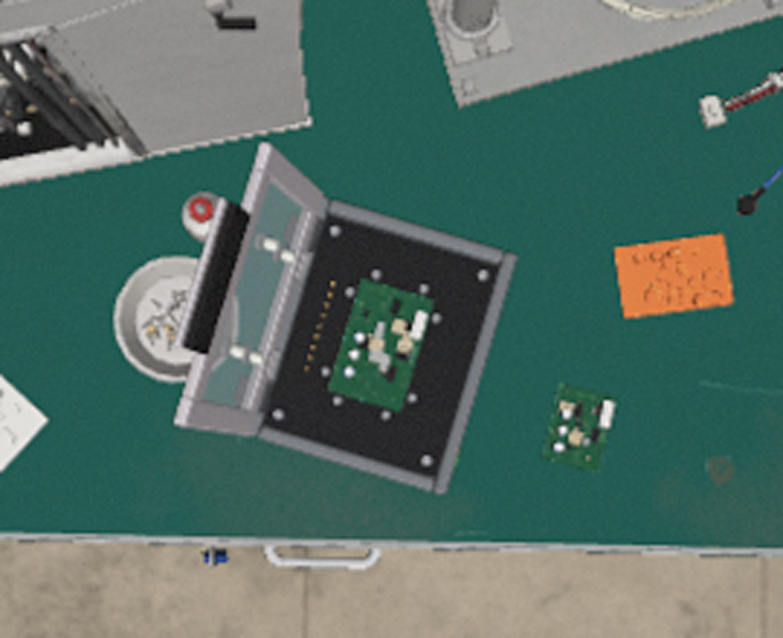

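The lid leans back on its hinge side. The real board in the nest is at top-camera pixel (340,247), the spare at (409,277), the orange look-alike at (441,223) and the white look-alike at (212,275). Next I get the jig pose from its rim corners (z = 86) and look through the wrist camera.

```bash
python3 - <<'E'
from h import *
from scipy.optimize import least_squares
p=camera('top')
# rim outer corners, crop px: front-far, front-near, back-near, back-far ; lip corners / frame
px=np.array([(515,255),(442,492),(258,435),(330,200)])/2.9+[210,130]
J=np.array([(-75,-90,86),(-75,90,86),(75,90,86),(75,-90,86)],float)
def W(v,X):
    c,s=np.cos(v[2]),np.sin(v[2]); X=np.atleast_2d(X)
    return np.c_[v[0]+c*X[:,0]-s*X[:,1],v[1]+s*X[:,0]+c*X[:,1],X[:,2]]
def ray(u,z):
    R=np.array(p['R']);o=-R.T@p['t'];d=R.T@np.array([(u[0]-p['cx'])/f(p),(u[1]-p['cy'])/f(p),1]);return o+d*(z-o[2])/d[2]
print('corners',np.round([ray(u,86) for u in px]))
for sgn in (1,-1):
    JJ=J*[1,sgn,1]
    r=least_squares(lambda v:(np.array([proj(p,X) for X in W(v,JJ)])-px).ravel(),[530,130,1.3])
    print(sgn,r.x,r.cost)
    if sgn==1: v=r.x
    elif r.cost<1e3: v=r.x
np.save('jig.npy',v)
a=1.8
print('board',W(v,[0,0,70]),'hinge',W(v,[72,0,91.5]),'lip edge',W(v,[72-186*np.cos(a),0,91.5+186*np.sin(a)]))
print('back dir',np.cos(v[2]),np.sin(v[2]),'lip px',proj(p,W(v,[72-186*np.cos(a),0,91.5+186*np.sin(a)])[0]), 'shut lip',W(v,[-114,0,91.5]))
w=camera('wrist');cv2.imwrite('pics/w.png',w['frame'][:,:,::-1])
E
```

```text
corners [[587. -10.  86.]
 [418.  40.  86.]
 [456. 171.  86.]
 [625. 122.  86.]]
1 [521.27439233  80.68704969   1.29017474] 21.063239863458648
-1 [521.92055989  81.27011225   4.42500177] 9686.120226034887
board [[521.27439233  80.68704969  70.        ]] hinge [[541.21500643 149.87065981  91.5       ]] lip edge [[552.91892544 190.47720108 272.63565934]]
back dir 0.27695297362432647 0.960883473892981 lip px [281.81467077 224.4456549 ] shut lip [[489.70175334 -28.85366634  91.5       ]]
```

View pics/w.png

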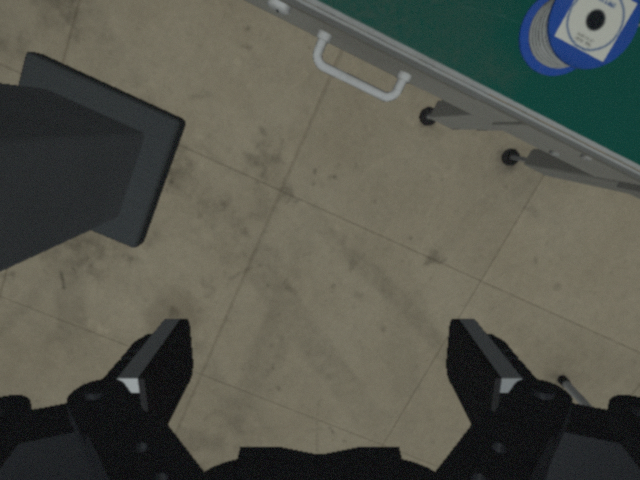

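The front rim edge and the board agree on a jig centre of about (523.5, 86) with yaw 1.29, so the hinge is near (543, 155) and the open lip edge near (555, 196, 272). The back corners are hidden by the lid, so I don't use them. I'll raise the arm, turn so that tool x = jig x (yaw 1.29), close the gripper and go behind the lip.

>>> arm_command(
  motion=[
    [[0, 0, -0.02, -8.5, 1], [0, 0, -0.02, -8.5, 1], [0, 0, -0.02, -8.5, 1], [0, 0, -0.02, -8.5, 1], [0, 0, -0.02, -8.5, 1], [0, 0, -0.02, -8.5, 1], [0, 0, -0.02, -8.5, 1], [0, 0, -0.02, -8.5, 1]],
  ],
  squeeze=40,
)

```text
t: 2.1
tcp_pos: [228.6, -500.1, 392.1]
tcp_rot: [3.141, -0.0, 0.051]
contact_force: [0.4, -1.0, -0.4]
grip_width: -0.001
```

>>> arm_command(
  motion=[
    [[0, 0, 0, -8.5, 1], [0, 0, 0, -8.5, 1], [0, 0, 0, -8.5, 1], [0, 0, 0, -8.5, 1], [0, 0, 0, -8.5, 1], [0, 0, 0, -8.5, 1], [0, 0, 0, -8.5, 1], [0, 0, 0, -8.5, 1]],
  ],
)

```text
t: 2.9
tcp_pos: [228.7, -500.2, 391.3]
tcp_rot: [-3.142, 0.0, 1.238]
contact_force: [0.9, 0.4, 0.1]
grip_width: -0.002
```

>>> arm_command(
  motion=[
    [[0, 0, 0, -3.3, 1], [0, 0, 0, 0, 1]],
  ],
)

```text
t: 3.1
tcp_pos: [228.7, -500.2, 391.3]
tcp_rot: [3.142, 0.0, 1.29]
contact_force: [-0.3, -0.6, 0.1]
grip_width: -0.004
```

Motion tracks well. Now across, above everything, to behind the lip.

>>> arm_command(
  motion=[
    [[0.046, 0.007, 0, 0, 1], [0.046, 0.007, 0, 0, 1], [0.046, 0.007, 0, 0, 1], [0.046, 0.007, 0, 0, 1], [0.046, 0.007, 0, 0, 1], [0.046, 0.007, 0, 0, 1], [0.046, 0.007, 0, 0, 1], [0.046, 0.007, 0, 0, 1]],
  ],
)

```text
t: 3.9
tcp_pos: [385.0, -160.4, 391.5]
tcp_rot: [3.141, 0.0, 1.287]
contact_force: [0.8, 0.7, 0.2]
grip_width: 0.001
```

>>> arm_command(
  motion=[
    [[0.046, 0.007, 0, 0, 1], [0.046, 0.007, 0, 0, 1], [0.046, 0.007, 0, 0, 1], [0.046, 0.007, 0, 0, 1], [0.046, 0.007, 0, 0, 1], [0.046, 0.007, 0, 0, 1], [0.046, 0.007, 0, 0, 1], [0, 0, 0, 0, 1]],
  ],
)

```text
t: 4.7
tcp_pos: [523.0, 137.9, 388.6]
tcp_rot: [-3.138, 0.001, 1.291]
contact_force: [0.2, -0.6, -0.3]
grip_width: 0.0
```

>>> arm_command(
  motion=[
    [[0.035, 0.005, 0, 0, 1], [0.035, 0.005, 0, 0, 1], [0.034, 0.005, 0, 0, 1], [0, 0, 0.03, 0, 1], [0, 0, 0.03, 0, 1], [0, 0, 0, 0, 1]],
  ],
)

```text
t: 5.3
tcp_pos: [563.6, 228.7, 325.7]
tcp_rot: [-3.134, 0.006, 1.288]
contact_force: [-1.2, -0.4, -0.2]
grip_width: 0.003
```

```bash
python3 - <<'E'
from h import *
s=env.get_state();print(s['t'],s['tcp_pos'],s['joint_positions'])
t=camera('top');q=camera('scene')
for p in (t,q):
  for k in ['lip_edge','lip_plate']: print(k,[(np.round(world(p,b['centre'])),round(b['confidence'],2)) for b in models.boxes_of(p,k)[:2]])
  print(proj(p,s['tcp_pos']))
a=cv2.resize(t['frame'][140:300,190:390],None,fx=2,fy=2);a=cv2.copyMakeBorder(a,0,30,0,0,0)
b=cv2.resize(q['frame'][120:295,200:400],None,fx=2,fy=2)
cv2.imwrite('pics/c.png',np.hstack([a,b])[:,:,::-1])
E
```

```text
5.3 [563.56120098 228.71698736 325.71076143] [ 3.85577436e-01  3.15581349e-01  6.31787726e-01  1.89640124e+00
 -9.54793584e-05  6.68642747e-01]
lip_edge [(array([564., 171., 185.]), 0.7), (array([587., 189., 269.]), 0.49)]
lip_plate [(array([585., 189., 270.]), 0.44)]
[254.3061725  214.12561269]
lip_edge [(array([544., 197., 255.]), 0.84)]
lip_plate [(array([545., 196., 255.]), 0.74), (array([610., 226.,  48.]), 0.74)]
[271.00374359 178.11335589]
```

View pics/c.png

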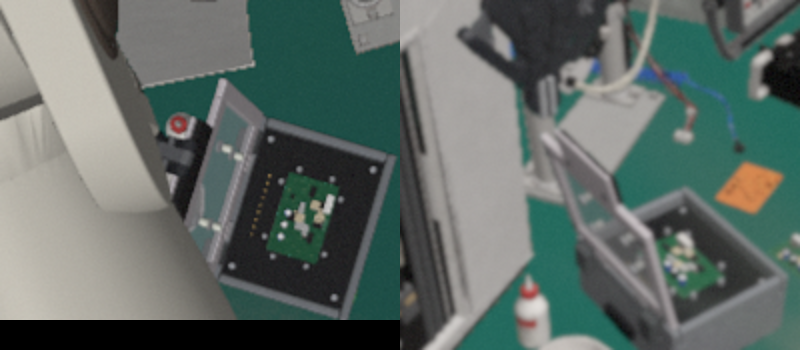

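The scene view shows the fingertips at crop (540,115), behind and above the lip, which runs along crop (555,135)–(615,200). The clearance is as computed, so I descend behind the lip.

>>> arm_command(
  motion=[
    [[0, 0, 0.03, 0, 1], [0, 0, 0.03, 0, 1], [0, 0, 0.02, 0, 1], [0, 0, 0, 0, 1]],
  ],
)

```text
t: 6.0
tcp_pos: [564.1, 228.9, 249.9]
tcp_rot: [-3.14, 0.001, 1.289]
contact_force: [-0.2, 0.4, 0.7]
grip_width: -0.003
```

>>> arm_command(
  motion=[
    [[-0.008, 0, 0, 0, 1], [-0.008, 0, 0, 0, 1], [-0.008, 0, 0, 0, 1], [-0.006, 0, 0, 0, 1]],
  ],
)

```text
t: 6.4
tcp_pos: [556.4, 199.7, 252.7]
tcp_rot: [3.14, -0.002, 1.289]
contact_force: [0.7, 1.3, 0.8]
grip_width: -0.002
```

Contact is made (about 1.4 N toward the back), so the lid is tipping. I push on past upright.

>>> arm_command(
  motion=[
    [[-0.008, 0, 0, 0, 1], [-0.008, 0, 0, 0, 1], [-0.008, 0, 0, 0, 1], [-0.008, 0, 0, 0, 1], [-0.006, 0, 0, 0, 1]],
  ],
)

```text
t: 6.9
tcp_pos: [545.4, 163.0, 251.2]
tcp_rot: [-3.141, 0.0, 1.289]
contact_force: [0.5, 1.3, 0.9]
grip_width: -0.005
```

```bash
python3 - <<'E'
from h import *
s=env.get_state();print(s['t'],s['tcp_pos'],s['contact_force'])
q=camera('scene')
for k in ['lip_edge','lid_frame']: print(k,[(np.round(world(q,b['centre'])),np.round(proj(q,world(q,b['centre']))),round(b['confidence'],2)) for b in models.boxes_of(q,k)[:2]])
# predicted lip edge pixel vs angle
d=np.array([.277,.961])
for a in np.arange(1.8,.6,-.1):
    h=np.array([543.4,155]); e=h-186*np.cos(a)*d; print(round(a,2),np.round(proj(q,[*e,91.5+186*np.sin(a)])))
cv2.imwrite('pics/d.png',cv2.resize(q['frame'][120:320,220:400],None,fx=3,fy=3)[:,:,::-1])
E
```

```text
6.9 [545.40699839 163.03752881 251.21310156] [0.50736668 1.34266983 0.90601823]
lip_edge [(array([512., 157., 257.]), array([322., 202.]), 0.84)]
lid_frame [(array([529., 157., 169.]), array([315., 234.]), 0.95)]
1.8 [289. 196.]
1.7 [298. 191.]
1.6 [307. 187.]
1.5 [315. 183.]
1.4 [324. 181.]
1.3 [332. 179.]
1.2 [339. 179.]
1.1 [346. 179.]
1.0 [353. 180.]
0.9 [359. 182.]
0.8 [364. 185.]
0.7 [369. 188.]
0.6 [372. 192.]
```

View pics/d.png

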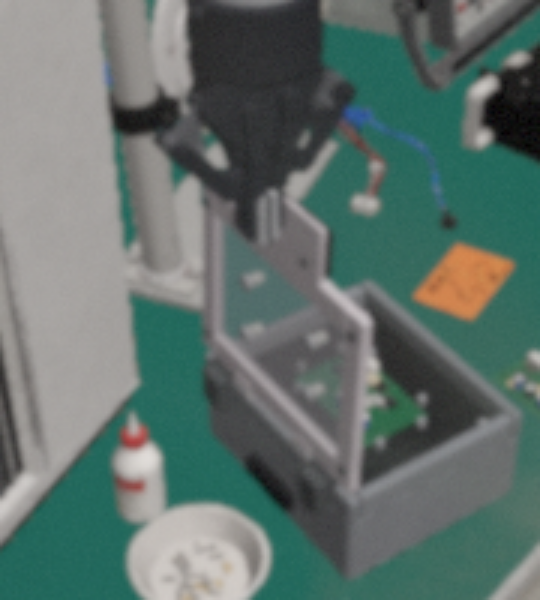

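The lip straddles the fingertip near upright (edge around crop (300,215)). I push 14 mm more, back off and look whether it falls.

>>> arm_command(
  motion=[
    [[-0.007, 0, 0, 0, 1], [-0.007, 0, 0, 0, 1], [0, 0, 0, 0, 1], [0.004, 0, 0, 0, 1]],
  ],
)

```text
t: 7.45
tcp_pos: [542.9, 153.9, 251.5]
tcp_rot: [3.141, 0.0, 1.288]
contact_force: [0.3, 0.2, 0.5]
grip_width: 0.001
```

```bash
cat > lk.py <<'E'
from h import *
s=env.get_state();print(s['t'],s['tcp_pos'],s['contact_force'])
d=np.array([.277,.961]);print('finger x from hinge',(s['tcp_pos'][:2]-[543.4,155])@d)
for n in ('scene','top'):
    q=camera(n)
    for k in ['lip_edge','lid_frame','lip_pad']: print(n,k,[(np.round(world(q,b['centre'])),np.round(proj(q,world(q,b['centre']))),round(b['confidence'],2)) for b in models.boxes_of(q,k)[:1]])
    if n=='scene': cv2.imwrite('pics/l.png',cv2.resize(q['frame'][120:320,220:440],None,fx=3,fy=3)[:,:,::-1])
E
python3 lk.py
```

```text
7.45 [542.8598496 153.9037615 251.4637092] [0.27299931 0.23163949 0.45028295]
finger x from hinge -1.2031068564043392
scene lip_edge [(array([512., 135., 257.]), array([330., 196.]), 0.82)]
scene lid_frame [(array([527., 149., 167.]), array([319., 233.]), 0.82)]
scene lip_pad [(array([492., 137., 262.]), array([338., 199.]), 0.42)]
top lip_edge [(array([466., -68.,   3.]), array([408., 276.]), 0.59)]
top lid_frame []
top lip_pad []
```

The force is gone and the lip moved on by about 0.1 rad, so it falls free. Now over the lip and down in front.

>>> arm_command(
  motion=[
    [[0.01, 0, -0.03, 0, 1], [0, 0, -0.02, 0, 1], [-0.04, 0, 0, 0, 1], [-0.05, 0, 0, 0, 1], [-0.03, 0, 0.02, 0, 1], [0, 0, 0.03, 0, 1], [0, 0, 0.022, 0, 1]],
  ],
)

```text
t: 8.55
tcp_pos: [512.0, 47.5, 228.2]
tcp_rot: [3.141, -0.0, 1.287]
contact_force: [0.7, 0.4, 0.2]
grip_width: 0.003
```

```bash
python3 lk.py
```

```text
8.55 [511.96208441  47.53147497 228.15991082] [0.70423246 0.41660038 0.23957025]
finger x from hinge -111.98555517136586
scene lip_edge [(array([520.,  90., 245.]), array([341., 188.]), 0.65)]
scene lid_frame [(array([526., 126., 163.]), array([326., 229.]), 0.84)]
scene lip_pad [(array([518.,  92., 246.]), array([341., 189.]), 0.18)]
top lip_edge []
top lid_frame [(array([509., 128., 146.]), array([319., 253.]), 0.9)]
top lip_pad []
```

View pics/l.png

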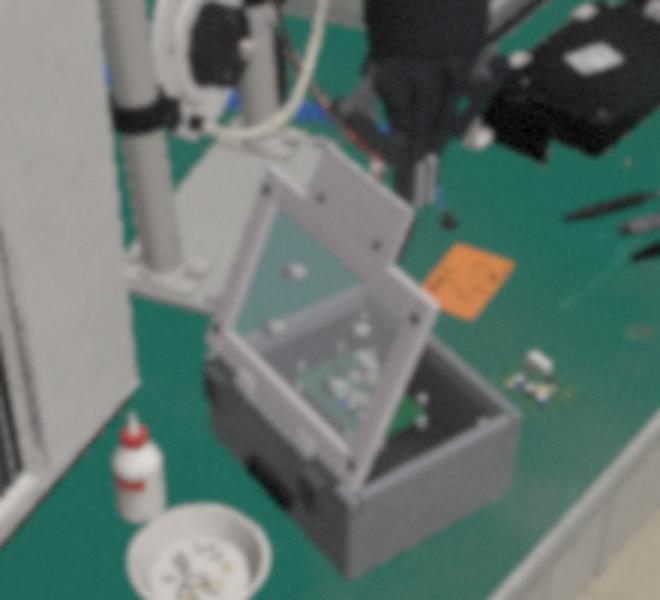

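The finger is in front of the lip. The lip's mid-edge at crop (365,178) gives a lid angle of about 1.15. I hold and let it land.

>>> arm_command(
  motion=[
    [[0, 0, 0.008, 0, 1], [0, 0, 0, 0, 1], [0, 0, 0, 0, 1], [0, 0, 0, 0, 1], [0, 0, 0, 0, 1], [0, 0, 0, 0, 1], [0, 0, 0, 0, 1]],
  ],
)

```text
t: 9.65
tcp_pos: [512.3, 48.6, 221.3]
tcp_rot: [-3.141, -0.0, 1.289]
contact_force: [-0.1, -0.8, -0.1]
grip_width: -0.002
```

```bash
python3 lk.py
```

```text
9.65 [512.29233893  48.63593653 221.27867457] [-0.08087201 -0.83111758 -0.12080008]
finger x from hinge -110.83268710580091
scene lip_edge [(array([513.,  81., 238.]), array([347., 190.]), 0.74)]
scene lid_frame [(array([551., 229.,   6.]), array([286., 306.]), 0.67)]
scene lip_pad [(array([480.,  80.,  70.]), array([357., 260.]), 0.55)]
top lip_edge []
top lid_frame [(array([507., 132., 140.]), array([318., 255.]), 0.78)]
top lip_pad []
```

View pics/l.png

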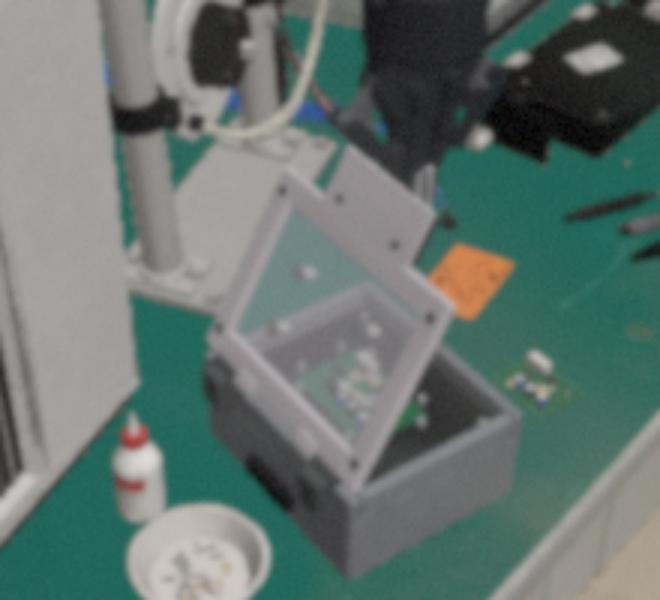

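The lid rests still on the finger at about 1.04 rad (mid-edge at crop (390,180), 0.8 N). I hold a little longer, then lower along the arc.

>>> arm_command(
  motion=[
    [[0, 0, 0, 0, 1], [0, 0, 0, 0, 1], [0, 0, 0, 0, 1], [0, 0, 0, 0, 1]],
  ],
)

```text
t: 10.45
tcp_pos: [512.3, 48.6, 221.3]
tcp_rot: [-3.142, 0.0, 1.289]
contact_force: [-0.4, -0.6, -0.6]
grip_width: -0.002
```

>>> arm_command(
  motion=[
    [[-0.005, 0, 0.003, 0, 1], [-0.005, 0, 0.003, 0, 1], [-0.005, 0, 0.004, 0, 1], [-0.005, 0, 0.004, 0, 1], [-0.0047, 0, 0.004, 0, 1], [-0.0047, 0, 0.004, 0, 1], [-0.0046, 0, 0.004, 0, 1]],
  ],
)

```text
t: 11.15
tcp_pos: [502.7, 15.6, 194.8]
tcp_rot: [-3.141, -0.0, 1.289]
contact_force: [0.3, -0.3, -0.8]
grip_width: 0.001
```

>>> arm_command(
  motion=[
    [[-0.0042, 0, 0.0045, 0, 1], [-0.0042, 0, 0.0045, 0, 1], [-0.0042, 0, 0.0045, 0, 1], [-0.0037, 0, 0.005, 0, 1], [-0.0037, 0, 0.005, 0, 1], [-0.0037, 0, 0.005, 0, 1]],
  ],
)

```text
t: 11.75
tcp_pos: [496.2, -7.1, 166.3]
tcp_rot: [-3.142, -0.0, 1.289]
contact_force: [0.4, -0.3, -0.7]
grip_width: 0.0
```

```bash
python3 lk.py
```

```text
11.75 [496.20628805  -7.10261614 166.30508594] [ 0.35537239 -0.30442404 -0.68530589]
finger x from hinge -168.85327231978977
scene lip_edge [(array([497.,  27., 189.]), array([368., 200.]), 0.73)]
scene lid_frame [(array([518.,  96., 135.]), array([338., 234.]), 0.73)]
scene lip_pad []
top lip_edge [(array([493.,  29., 188.]), array([373., 263.]), 0.61)]
top lid_frame [(array([531.,  93., 135.]), array([338., 243.]), 0.74)]
top lip_pad []
```

View pics/l.png

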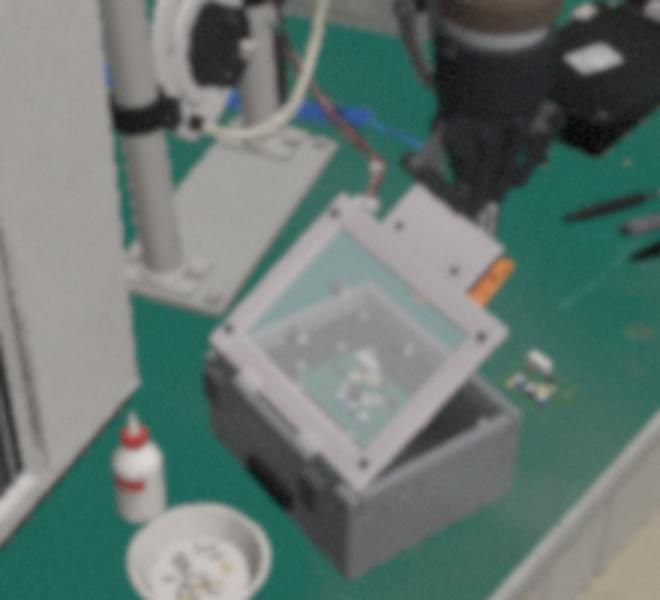

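Lid at about 0.6 rad, following the finger (mid-edge at crop (460,217)), with light forces. I continue along the arc with a slight inward bias.

>>> arm_command(
  motion=[
    [[-0.0024, 0, 0.0039, 0, 1], [-0.0024, 0, 0.0039, 0, 1], [-0.0024, 0, 0.0039, 0, 1], [-0.0024, 0, 0.0039, 0, 1]],
  ],
)

```text
t: 12.55
tcp_pos: [493.6, -16.3, 150.8]
tcp_rot: [3.142, -0.0, 1.289]
contact_force: [-1.2, -2.3, 0.2]
grip_width: -0.002
```

>>> arm_command(
  motion=[
    [[-0.0019, 0, 0.0041, 0, 1], [-0.0019, 0, 0.0041, 0, 1], [-0.0019, 0, 0.0041, 0, 1], [-0.0019, 0, 0.0041, 0, 1]],
  ],
)

```text
t: 12.95
tcp_pos: [491.4, -23.8, 134.5]
tcp_rot: [3.141, 0.001, 1.289]
contact_force: [-2.8, -3.6, 0.6]
grip_width: -0.003
```

```bash
python3 lk.py
```

```text
12.95 [491.41519772 -23.82830612 134.45829678] [-2.78328072 -3.56822637  0.55298522]
finger x from hinge -186.25379241610577
scene lip_edge [(array([493.,   9., 157.]), array([374., 209.]), 0.97)]
scene lid_frame [(array([515.,  88., 119.]), array([342., 238.]), 0.84)]
scene lip_pad []
top lip_edge [(array([487.,  13., 158.]), array([380., 266.]), 0.97)]
top lid_frame [(array([525.,  87., 122.]), array([341., 246.]), 0.96)]
top lip_pad [(array([484.,  12., 158.]), array([380., 267.]), 0.36)]
```

The wedging force is rising (4.5 N horizontal), so I ease outward slightly.

>>> arm_command(
  motion=[
    [[-0.0015, 0, 0.003, 0, 1], [-0.0014, 0, 0.003, 0, 1], [-0.0014, 0, 0.003, 0, 1]],
  ],
)

```text
t: 13.65
tcp_pos: [490.3, -27.5, 125.3]
tcp_rot: [-3.141, -0.0, 1.289]
contact_force: [-0.1, -2.1, -0.8]
grip_width: -0.001
```

>>> arm_command(
  motion=[
    [[-0.0013, 0, 0.003, 0, 1], [-0.0012, 0, 0.003, 0, 1]],
  ],
)

```text
t: 13.85
tcp_pos: [489.6, -29.9, 119.4]
tcp_rot: [-3.141, -0.0, 1.289]
contact_force: [-0.7, -1.8, -0.9]
grip_width: -0.002
```

```bash
python3 lk.py
```

```text
13.85 [489.57107949 -29.85345504 119.36910649] [-0.67416378 -1.75699203 -0.94011631]
finger x from hinge -192.55478127424308
scene lip_edge [(array([491.,   3., 145.]), array([376., 212.]), 0.56)]
scene lid_frame [(array([516.,  88., 113.]), array([342., 240.]), 0.73)]
scene lip_pad []
top lip_edge [(array([488.,   9., 146.]), array([381., 265.]), 0.66)]
top lid_frame [(array([525.,  84., 115.]), array([342., 246.]), 0.87)]
top lip_pad []
```

Now about 2 N normal with upward friction, which is what I want. I continue slowly along the arc.

>>> arm_command(
  motion=[
    [[-0.0009, 0, 0.0028, 0, 1], [-0.0009, 0, 0.0028, 0, 1], [-0.0008, 0, 0.0028, 0, 1]],
  ],
)

```text
t: 14.55
tcp_pos: [488.9, -32.4, 111.1]
tcp_rot: [3.142, -0.0, 1.289]
contact_force: [-0.9, -2.0, -1.3]
grip_width: 0.001
```

>>> arm_command(
  motion=[
    [[-0.0007, 0, 0.0028, 0, 1], [-0.0007, 0, 0.0028, 0, 1]],
  ],
)

```text
t: 14.75
tcp_pos: [488.5, -33.8, 105.5]
tcp_rot: [3.142, -0.0, 1.289]
contact_force: [-0.8, -1.5, -1.4]
grip_width: 0.001
```

```bash
python3 lk.py
```

```text
14.75 [488.53403876 -33.77911562 105.47083593] [-0.79527402 -1.46194548 -1.37934714]
finger x from hinge -196.61460137646768
scene lip_edge [(array([490.,   1., 133.]), array([376., 217.]), 0.67)]
scene lid_frame [(array([514.,  87., 108.]), array([343., 241.]), 0.98)]
scene lip_pad []
top lip_edge [(array([489.,   5., 130.]), array([382., 265.]), 0.7)]
top lid_frame [(array([527.,  85., 104.]), array([341., 246.]), 0.75)]
top lip_pad [(array([488.,   7., 129.]), array([381., 266.]), 0.38)]
```

>>> arm_command(
  motion=[
    [[-0.0003, 0, 0.0022, 0, 1], [-0.0003, 0, 0.0022, 0, 1], [-0.0003, 0, 0.0022, 0, 1]],
  ],
)

```text
t: 15.45
tcp_pos: [488.1, -35.1, 99.0]
tcp_rot: [-3.142, 0.001, 1.289]
contact_force: [-3.1, -5.6, -1.7]
grip_width: -0.001
```

```bash
python3 lk.py
```

```text
15.45 [488.06545133 -35.06530991  98.98173482] [-3.09843959 -5.56448727 -1.73827691]
finger x from hinge -197.98043280590517
scene lip_edge [(array([493.,  -1., 126.]), array([376., 218.]), 0.92)]
scene lid_frame [(array([513.,  88., 105.]), array([342., 243.]), 0.68)]
scene lip_pad []
top lip_edge [(array([489.,   1., 125.]), array([384., 265.]), 0.86)]
top lid_frame [(array([525.,  83., 106.]), array([342., 247.]), 0.66)]
top lip_pad []
```

>>> arm_command(
  motion=[
    [[-0.0005, 0, 0.0022, 0, 1], [-0.0004, 0, 0.0022, 0, 1], [-0.0004, 0, 0.0022, 0, 1]],
  ],
)

```text
t: 16.15
tcp_pos: [487.7, -36.2, 92.4]
tcp_rot: [-3.142, 0.001, 1.289]
contact_force: [-1.8, -4.5, -1.8]
grip_width: -0.005
```

>>> arm_command(
  motion=[
    [[-0.0004, 0, 0.0022, 0, 1], [-0.0003, 0, 0.0022, 0, 1], [-0.0003, 0, 0.0022, 0, 1]],
  ],
)

```text
t: 16.45
tcp_pos: [487.5, -37.1, 85.7]
tcp_rot: [-3.141, 0.001, 1.289]
contact_force: [-2.8, -4.9, -2.1]
grip_width: -0.002
```

```bash
python3 lk.py
```

```text
16.45 [487.4622352  -37.12990126  85.72059639] [-2.75917198 -4.91851751 -2.0738025 ]
finger x from hinge -200.13159596041362
scene lip_edge [(array([490.,  -6., 114.]), array([377., 222.]), 0.83)]
scene lid_frame [(array([514.,  88., 103.]), array([342., 244.]), 0.83)]
scene lip_pad []
top lip_edge [(array([490.,  -2., 117.]), array([385., 264.]), 0.69)]
top lid_frame [(array([522.,  84.,  99.]), array([342., 248.]), 0.95)]
top lip_pad []
```

>>> arm_command(
  motion=[
    [[-0.0003, 0, 0.0022, 0, 1], [-0.0002, 0, 0.0022, 0, 1], [-0.0002, 0, 0.0022, 0, 1]],
  ],
)

```text
t: 17.15
tcp_pos: [487.3, -37.8, 79.2]
tcp_rot: [-3.141, 0.001, 1.289]
contact_force: [-1.4, -3.8, -1.0]
grip_width: -0.005
```

>>> arm_command(
  motion=[
    [[-0.0002, 0, 0.0022, 0, 1], [-0.0001, 0, 0.0022, 0, 1], [-0.0001, 0, 0.0022, 0, 1]],
  ],
)

```text
t: 17.45
tcp_pos: [487.1, -38.3, 72.6]
tcp_rot: [-3.141, 0.001, 1.289]
contact_force: [-2.5, -5.6, -0.9]
grip_width: -0.0
```

```bash
python3 lk.py
```

```text
17.45 [487.11522365 -38.25437878  72.55776599] [-2.54336885 -5.55681351 -0.89060372]
finger x from hinge -201.30834105798297
scene lip_edge [(array([488.,  -1., 102.]), array([376., 227.]), 0.72)]
scene lid_frame [(array([517.,  87.,  96.]), array([341., 245.]), 0.95)]
scene lip_pad [(array([490.,  -4., 106.]), array([377., 225.]), 0.26)]
top lip_edge [(array([487.,  -2., 102.]), array([384., 266.]), 0.77)]
top lid_frame [(array([527.,  85.,  94.]), array([341., 246.]), 0.69)]
top lip_pad []
```

View pics/l.png

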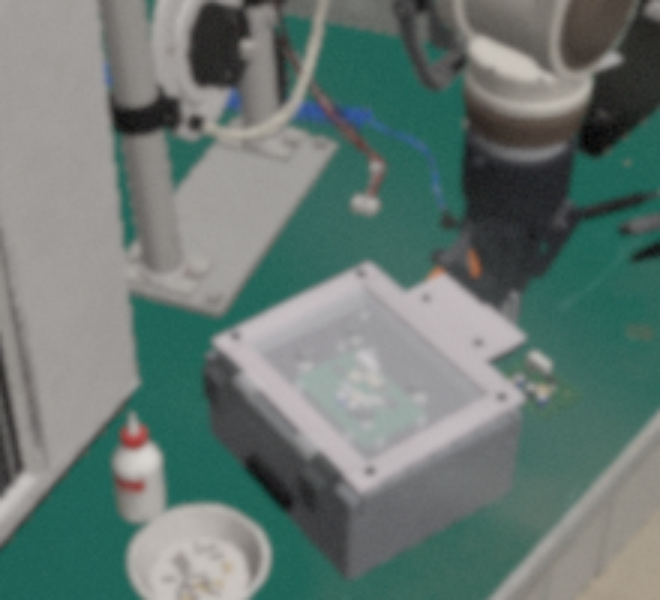

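The lid is nearly shut: the lip corners at crop (430,275) and (525,335) are about level with the rim. I keep lowering gently.

>>> arm_command(
  motion=[
    [[-0.0001, 0, 0.002, 0, 1], [-0.0001, 0, 0.002, 0, 1], [0, 0, 0.002, 0, 1]],
  ],
)

```text
t: 18.15
tcp_pos: [487.1, -38.5, 66.6]
tcp_rot: [-3.141, 0.001, 1.289]
contact_force: [-3.3, -6.7, -1.7]
grip_width: -0.0
```

>>> arm_command(
  motion=[
    [[0, 0, 0.002, 0, 1], [0, 0, 0.002, 0, 1]],
  ],
)

```text
t: 18.35
tcp_pos: [487.3, -38.6, 63.0]
tcp_rot: [3.141, 0.001, 1.289]
contact_force: [-4.5, -5.8, 6.8]
grip_width: 0.005
```

>>> arm_command(
  motion=[
    [[0, 0, 0.002, 0, 1], [0, 0, 0, 0, 1]],
  ],
)

```text
t: 18.55
tcp_pos: [487.6, -38.7, 61.5]
tcp_rot: [3.14, 0.001, 1.289]
contact_force: [-1.3, -7.4, 2.2]
grip_width: -0.003
```

The vertical force flipped to +6.8 N, so the lid is seated on the rim and the finger is now sliding on it. I back away forward, then up.

>>> arm_command(
  motion=[
    [[-0.002, 0, 0, 0, 1], [-0.008, 0, 0, 0, 1], [-0.02, 0, 0, 0, 1], [0, 0, -0.04, 0, 1], [0, 0, -0.04, 0, 1], [-0.03, 0, -0.04, 0, 1], [-0.05, 0, -0.04, 0, 1], [0, 0, 0, 0, 1]],
  ],
)

```text
t: 19.35
tcp_pos: [460.3, -136.5, 216.8]
tcp_rot: [3.134, 0.0, 1.286]
contact_force: [-0.8, 0.7, -0.2]
grip_width: 0.002
```

```bash
python3 - <<'E'
from h import *
s=env.get_state();print(s['t'],s['tcp_pos'],s['contact_force'])
ims=[]
for n in ('scene','top'):
    q=camera(n)
    for k in ['lip_edge','board','spare_board','flux_bottle','parts_dish','jig']: print(n,k,[(np.round(world(q,b['centre'])),round(b['confidence'],2)) for b in models.boxes_of(q,k)[:2]])
    y,x=(170,220) if n=='scene' else (150,230)
    ims.append(cv2.resize(q['frame'][y:y+180,x:x+200],None,fx=2,fy=2))
cv2.imwrite('pics/e.png',np.hstack(ims)[:,:,::-1])
E
```

```text
19.35 [ 460.33062959 -136.50860082  216.76266936] [-0.78095822  0.69603479 -0.17521982]
scene lip_edge [(array([489.,  -5.,  97.]), 0.62), (array([509.,  83.,  94.]), 0.56)]
scene board [(array([ 583., -154.,   -1.]), 0.6)]
scene spare_board [(array([461., -73.,   1.]), 0.86), (array([488.,  -4.,  94.]), 0.16)]
scene flux_bottle [(array([610., 224.,  48.]), 0.71), (array([459., -70.,   2.]), 0.23)]
scene parts_dish [(array([552., 229.,   6.]), 0.89)]
scene jig [(array([494., 106.,  95.]), 0.92)]
top lip_edge [(array([498.,  -5.,  94.]), 0.57)]
top board [(array([ 586., -141.,    1.]), 0.89), (array([470., 390.,   3.]), 0.63)]
top spare_board [(array([466., -72.,   2.]), 0.56)]
top flux_bottle [(array([614., 212.,  58.]), 0.77), (array([524.,  82.,  90.]), 0.31)]
top parts_dish [(array([543., 241.,   7.]), 0.78), (array([516.,  78.,  93.]), 0.62)]
top jig []
```

View pics/e.png

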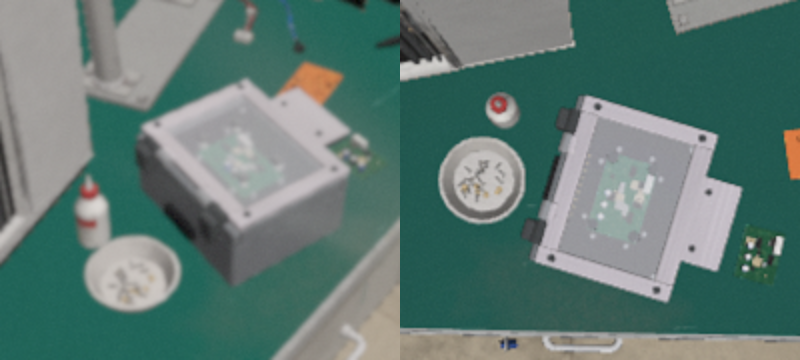

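The lid is flat on the jig in both views, the board is in its nest and the bystanders are in place. The arm is clear, so I hand in.

```bash
python3 -c "
from bench import ticket
print(ticket.sign_off())"
```

```text
the job is handed in; nothing more can be done
None
```

The jig's lid is shut, and I handed the job in at about 20 s of the allowed 61 s.

**What I did:**
- **Tip and release:** I tipped the lid past upright with the closed fingertips behind its lip and backed off. It then fell freely.
- **Catch:** I moved over the lip and caught it on the back of a finger at about 1.04 rad, holding it there for roughly a second.
- **Lowering:** I lowered it along its arc, at about 0.12–0.15 rad/s in the last 15 degrees. It ended seated on the rim, and I moved away.

**One difference from the description:** the tool can only point straight down. The finger therefore held the lip by its front edge and friction, not from flat underneath. It pressed with up to about 8 N sideways, and the vertical force peaked at +6.8 N as the lid seated.

**Last checks:**
- **Lid:** the lid lies flat in both camera views. The network put the lip edge at 94–97 mm high, against 91.5 mm nominal, which is within its error.
- **Board:** it appears in its nest through the window. The network did not detect it there and found only the orange and white look-alikes, so its position is judged by eye.
- **Jig:** it looks unmoved by eye. The top camera did not detect it after closing, so I have no measurement for it.
- **Spare board and bottle:** both measured within about 7 mm of their first readings.
- **Dish:** the scene camera had it within about 3 mm. The top camera put it 21 mm away, but its first reading was taken with the dish partly hidden by the lid.

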